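# Bring the welding turntable to its red scale line

## Task

With your fingertips, push the clamped tube corner round so that the face plate of the welding turntable turns, either way, until the white index mark at the plate's edge lines up with the red line on the scale ring around it; then take your hand away. The corner is only tack-welded, so nudge it slowly and gently, and never pinch it. Leave everything else on the bench where it is.

Things in the scene. Friction and masses are not known exactly. Their poses are not given: they have to be found in the camera images.
- turntable: Bench welding turntable, bolted down: dark cast base, 250 square foot, 284 across; origin on the vertical turning axis at bench level. On it turns a round grey face plate, 216 in diameter, flat top 82 above the bench, with a V-shaped tube corner clamped on top. A drag brake makes the plate stay where it is left: turning takes about 0.45 N m.
- leg_left (a point): mid-height (97 above the bench) of the end of one leg of the V, 30 x 30 dark steel tube, top at 112. In the plate's own plan (axis at 0,0; x towards the index mark; mm) its centre line runs from the corner (-55, 0) to this end (33, 88): the V opens towards the index mark. It turns with the plate; a push of 6 to 7 N square on its inner face near the end turns the plate anticlockwise. The tacks bear 35 N at most: move at under 50 mm/s.
- leg_right (a point): the same for the other leg, from (-55, 0) to (33, -88); a push on its inner face near the end turns the plate clockwise. A strap clamp, 26 wide, lies between the legs on the x line from -66 to 22, its stud top 135 above the bench; outside a radius of 45 the space between the legs is free.
- plate (a joint): angle of the face plate about the vertical axis (rad), growing anticlockwise seen from above; turns freely more than half a turn either way. Its zero has no meaning for the scale.
- index_mark (a point): outer end of the white index line (7 wide, 26 long, arrow-like) on top of the face plate, 107 from the axis, 82 above the bench; turns with the plate
- red_line (a point): inner end of the red line (7 wide, 25 long) on the fixed aluminium scale ring, 112 from the axis, 78 above the bench. The ring has thin black lines every 10 degrees and also one yellow and one blue line, which are not wanted
- spray_can: Bystander, loose: green upright spray can with yellow cap, 65 in diameter, 182 high; origin at the centre of its foot. Sizes in mm
- tube_offcut: Bystander, loose: loose offcut of 40 x 40 square steel tube, 110 long (along its x axis); origin under its middle. Sizes in mm
- magnet_square: Bystander, loose: red magnetic welding square, triangular, legs about 115, lying flat, 17 high; origin on the bench near its middle. Sizes in mm
- tape_measure: Bystander, loose: yellow and black tape measure, 70 x 36 x 60 high; origin under its middle. Sizes in mm
- wire_brush: Bystander, loose: wooden wire brush lying bristles down, 280 long along its x axis, 36 high; origin under its middle. Sizes in mm

How it is judged:
By the outcome, as a careful person would: the job done as asked, in the order asked, and still so for the second after the job is handed in, with the robot touching nothing.
It also fails if it takes over 54 s, if anything falls off the work surface, if the arm or the gripper's body presses on something with over 40 N, if the wrist force passes 120 N, or if a joint passes its speed limit or range.

## Robot

A 6-joint arm with a two-finger parallel gripper is mounted at the origin on the work surface. World frame = base frame: x ahead of the robot, y to its left, z up, the work surface at z = 0. Lengths are in m, angles in rad, forces in N, time in s.
With the tool pointing down it reaches from about 0.275 to 1 m from the base axis. Payload 8.4 kg.
Tool frame: the origin (TCP) lies on the centre line of the jaws, within the pads' length; the fingertips stand 17 mm ahead of it and the grasp point (between the pads) lies 2 mm behind it (bot.tcp_to_tips is the y of the fingertips in the tool frame, in m); y points along the fingers, z is the direction in which the jaws open and shut, and the axes are right-handed (so a half turn about y gives the same grasp; the last joint's range is limited). The gripper opens to 85 mm and grips with 20 to 120 N. Pads are 22 mm wide; open, the fingers measure 114 mm over their backs; the gripper's body (76 mm by 85 mm) begins 54 mm behind the grasp point. The pads swing forward as they close: fully open they stand 13 mm farther back than shut.
Start: joints at [1.249, 0.353, 1.633, -0, 1.155, -0.002], TCP at [0.196, 0.593, 0.248] pointing down, gripper open.
Joint ranges: [-2.63, 2.63], [-0.92, 2.1], [0.06, 2.66], [-1.3, 4.44], [0, 2.69], [-3.02, 3.02]. Speed limits (rad/s): [2.22, 2.22, 2.79, 3.14, 3.14, 3.14].

## Interface

Orientations are given as a unit quaternion [x, y, z, w].
In Python, from workcell import bot, hand, kinematics, get_obs, vision, hand_in gives the robot as it stands. The module is installed in compiled form; this text tells all that it offers. Calls block until the motion is done:
- bot.reach(position, orientation): joint-space move of the TCP to a pose.
- bot.servo_line(position, ori=None, velocity=0.15): straight line of the TCP; ori=None keeps the orientation; velocity is the mean speed in m/s.
- bot.goto_joints(angles): joint-space move.
- hand.move_gripper(opening, strength=None): finger opening in m; strength is the grip in N (None keeps the last); returns when the fingers have stopped.
- bot.dwell(seconds).
- kinematics.solve_ik(position, orientation): joint angles nearest the present ones, or None.
- get_obs(): the state.
- vision.read_camera(name): name is "side" or "top" or "wrist"; returns a dict with "frame" (384x512x3 uint8, red, green, blue), "intrinsics" (3x3 intrinsics, pixels), "dist" ([k1, k2, p1, p2, k3] as OpenCV has them; the pictures are not rectified), "view" (4x4, takes a point from world to camera coordinates). Camera axes: x right, y down, z forward; pixel columns grow to the right and rows downward; lengths in m; the calibration is good to about 2 mm. A picture is of the moment at which its call begins. There is no depth.
A pose or a line that the arm cannot do raises bot.IKError and nothing moves.
- hand_in(): hands the job in, once; it reports no verdict.
The state is a dict: "time_s": time; "joint_pos": joint angles; "joint_vel": joint speeds; "joint_efforts": joint torques, N m; "position": TCP position; "orientation": TCP orientation; "wrist_force": force on the tool from outside, world axes, zero at the start; "ft_torque": the same for the moment, N m; "gripper_width": finger opening in m.
Only numpy, scipy, OpenCV 4.12 (cv2) and the standard library are available. Lean on these libraries where they do the work, as an engineer would, in place of code of your own. Each camera call takes 0.05 s, during which the arm holds its last target.

## Working session

There is one attempt and no reset: what is moved stays moved. The work goes in short steps, each a Python script; the robot and the scene stay as the last script left them, time stands still between calls to the robot, and variables do not carry over. Pictures are saved under pics/ and viewed, and the job is handed in when it is done.

```bash
mkdir -p pics
cat > h.py <<'E'
from workcell import bot, hand, kinematics, get_obs, vision, hand_in
import numpy as np, cv2
def shot(name,fn):
    r=vision.read_camera(name); np.savez('pics/'+fn+'.npz',**{k:np.array(v) for k,v in r.items()})
    cv2.imwrite('pics/'+fn+'.png',cv2.resize(r['frame'][:,:,::-1],(800,600),interpolation=cv2.INTER_CUBIC)); return r
def ray(r,px,z):
    p=cv2.undistortPoints(np.array([[px]],float),np.array(r['intrinsics'],float),np.array(r['dist'],float))[0,0]
    V=np.array(r['view']); R=V[:3,:3]; c=-R.T@V[:3,3]; d=R.T@np.array([p[0],p[1],1]); return c+d*(z-c[2])/d[2]
def proj(r,P):
    V=np.array(r['view']); return cv2.projectPoints(np.array(P,float).reshape(-1,3),cv2.Rodrigues(V[:3,:3])[0],V[:3,3],np.array(r['intrinsics'],float),np.array(r['dist'],float))[0][:,0]
def load(fn): return dict(np.load('pics/'+fn+'.npz'))
E
python3 - <<'E'
from h import *
for n in ('top','side','wrist'): shot(n,n+'0')
o=get_obs(); print(o)
E
```

```text
{'time_s': 0.15, 'joint_pos': array([ 1.24857358e+00,  3.53477625e-01,  1.63395490e+00, -2.55864614e-05,
        1.15516498e+00, -2.41069696e-03]), 'joint_vel': array([-0.00036072, -0.0026463 , -0.00195595,  0.00182049,  0.00032972,
       -0.00015235]), 'joint_efforts': array([-1.17846012e-04, -6.05639291e+01, -3.42342103e+01, -1.22459223e-04,
        5.99489780e-03,  1.04788298e-04]), 'position': array([0.19640185, 0.59299209, 0.24774486]), 'orientation': array([ 0.69843812, -0.11263501,  0.11253651, -0.69773425]), 'wrist_force': array([ 0.08008676, -0.15444534, -0.03477061]), 'ft_torque': array([ 0.01728232,  0.00525083, -0.0076779 ]), 'gripper_width': 0.08528127348119331}
```

View pics/top0.png

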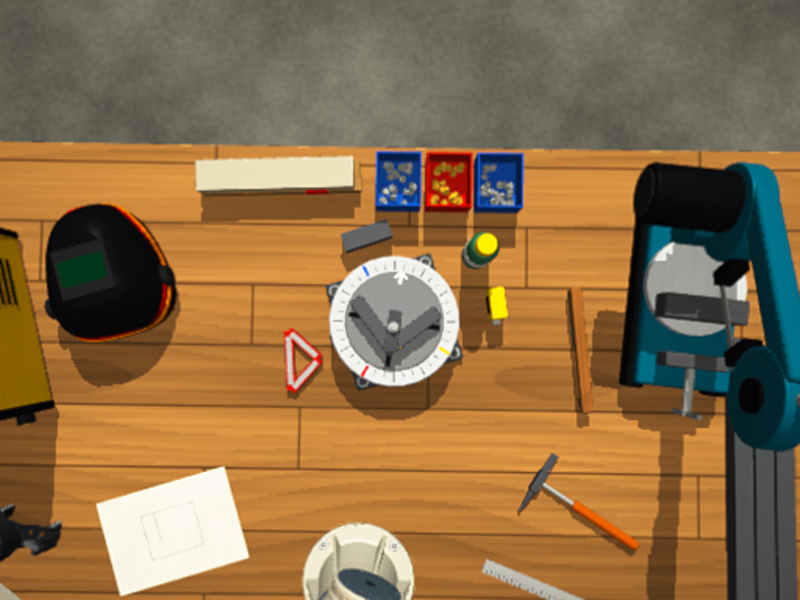

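View pics/side0.png

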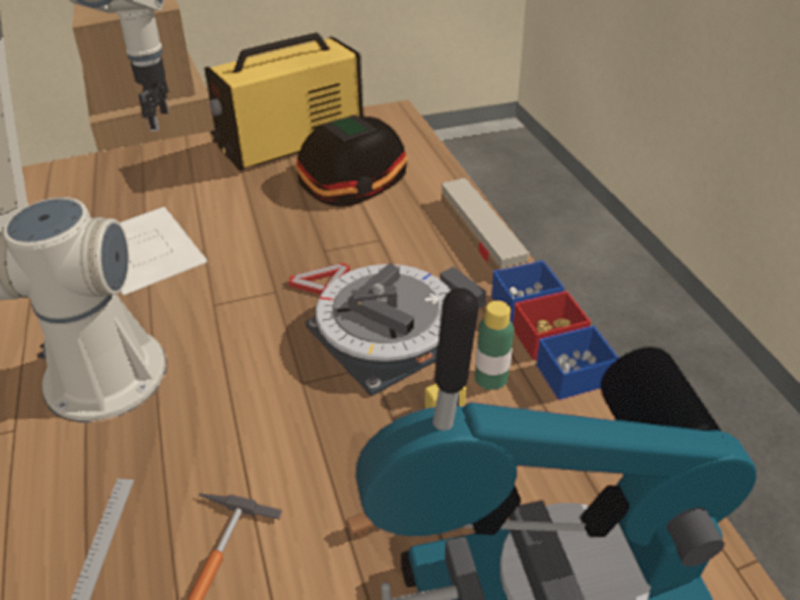

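View pics/wrist0.png

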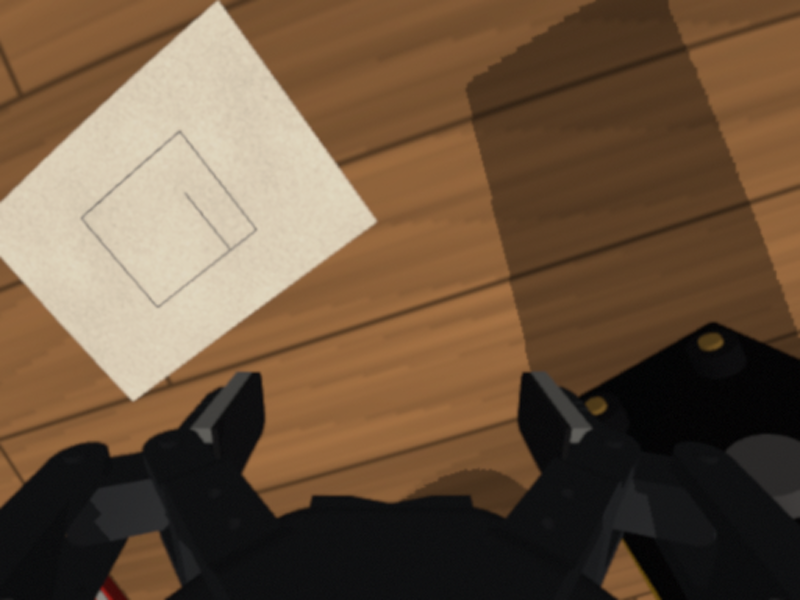

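The top view shows the turntable at about (395,321). The white mark is at the top (401,270) and the red line at the lower left (364,371). Yellow is at (445,351) and blue at (366,271). I'll enlarge it.

Run:
```python
from h import *
r=load('top0'); c=r['frame'][155:255,200:305]
cv2.imwrite('pics/topc.png',cv2.resize(c[:,:,::-1],None,fx=5.7,fy=5.7,interpolation=cv2.INTER_CUBIC))
f=r['frame'].astype(int); R,G,B=f[...,0],f[...,1],f[...,2]
sub=np.zeros(R.shape,bool); sub[155:255,205:300]=True
# ring center: ray fit of bright pixels outer ellipse at z=.078
m=(sub&(f.min(2)>170)).astype(np.uint8)
cn=max(cv2.findContours(m,cv2.RETR_EXTERNAL,cv2.CHAIN_APPROX_NONE)[0],key=len)
P=np.array([ray(r,p[0],.078)[:2] for p in cn.astype(float)])
A=np.c_[2*P,np.ones(len(P))]; s=np.linalg.lstsq(A,(P**2).sum(1),rcond=None)[0]; C=s[:2]
for _ in range(5):
    d=np.hypot(*(P-C).T); k=abs(d-np.median(d))<.004; Q=P[k];s=np.linalg.lstsq(np.c_[2*Q,np.ones(len(Q))],(Q**2).sum(1),rcond=None)[0]; C=s[:2]
print('center',C,'R',np.sqrt(s[2]+C@C),k.sum(),len(k))
for nm,mm,z in (('red',(R>150)&(G<90)&(B<90),.078),('blue',(B>150)&(R<110),.078),('yel',(R>180)&(G>150)&(B<110),.078),('white',(f.min(2)>185),.082)):
    ys,xs=np.nonzero(mm&sub)
    p=np.array([ray(r,(x,y),z)[:2] for x,y in zip(xs,ys)]); 
    d=np.hypot(*(p-C).T) ; kk=(d<.145)&(d>.1) if nm!='white' else (d<.105)&(d>.07)
    q=p[kk].mean(0)-C; print(nm,kk.sum(),q,np.hypot(*q),np.degrees(np.arctan2(q[1],q[0])))
```

```text
center [ 0.57551375 -0.07200632] R 0.13801710202859943 231 257
red 8 [-0.11110315  0.06351956] 0.1279790789967851 150.24266219001575
blue 7 [0.1075693  0.06397501] 0.12515572224862456 30.74134485875753
yel 34 [ 0.04564489 -0.05745219] 0.07337717491230515 -51.53339586160309
white 43 [ 0.09331386 -0.00909939] 0.09375646645465897 -5.569519802448456
```

View pics/topc.png

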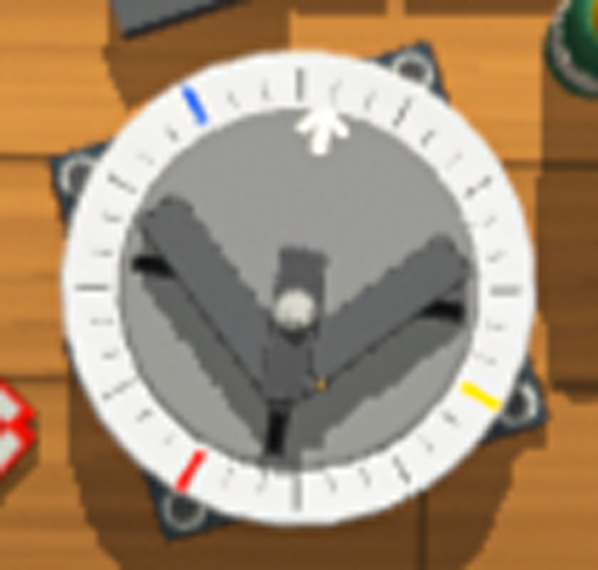

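```bash
cat >> h.py <<'E'
from scipy.spatial.transform import Rotation as Rot
C=np.array([.5755,-.0720])
def quat(psi):
    c,s=np.cos(psi),np.sin(psi); return Rot.from_matrix(np.array([[s,0,c],[-c,0,s],[0,-1,0]])).as_quat()
def pose(th,off,z,gap=0.0,k=0,back=.012,half=.011):
    """th: plate angle(world, deg) ; finger centre at left leg inner face"""
    n=np.array([1,-1])/2**.5; u=np.array([1,1])/2**.5
    p=np.array([.033,.088])+n*(.015+half+gap)-u*back
    t=np.radians(th); R=np.array([[np.cos(t),-np.sin(t)],[np.sin(t),np.cos(t)]])
    xy=C+R@p
    return np.r_[xy,z], quat(t+np.radians(45+off))   # off 0: jaw axis along leg
E
python3 - <<'E'
from h import *
print(bot.tcp_to_tips)
for off in (0,90,180,270):
    print(off)
    for th in (-6,20,46,72,98,124,150):
        p,q=pose(th,off,.11); s=kinematics.solve_ik(p,q); print(th,p.round(3),None if s is None else np.round(s,2))
r=load('side0')
# side-view checks
print(proj(r,np.r_[C,.082])*800/512, proj(load('top0'),np.r_[C,.082]))
E
```

```text
0.017
0
-6 [ 0.625 -0.016  0.11 ] [-0.03  0.51  1.74 -0.    0.89 -0.71]
20 [0.595 0.    0.11 ] [-0.    0.47  1.81 -0.    0.87 -1.14]
46 [0.561 0.001 0.11 ] [-0.    0.43  1.88 -0.    0.83 -1.59]
72 [ 0.531 -0.012  0.11 ] [-0.03  0.39  1.95 -0.    0.81 -2.07]
98 [ 0.509 -0.038  0.11 ] [-0.08  0.36  1.99 -0.    0.79 -2.57]
124 [ 0.501 -0.071  0.11 ] None
150 [ 0.508 -0.103  0.11 ] [-0.2   0.37  1.97 -0.    0.8   2.68]
90
-6 [ 0.625 -0.016  0.11 ] [-0.03  0.51  1.74 -0.    0.89 -2.28]
20 [0.595 0.    0.11 ] [-0.    0.47  1.81 -0.    0.87 -2.71]
46 [0.561 0.001 0.11 ] None
72 [ 0.531 -0.012  0.11 ] [-0.03  0.39  1.95 -0.    0.81  2.64]
98 [ 0.509 -0.038  0.11 ] [-0.08  0.36  1.99 -0.    0.79  2.14]
124 [ 0.501 -0.071  0.11 ] [-0.14  0.36  2.   -0.    0.79  1.62]
150 [ 0.508 -0.103  0.11 ] [-0.2   0.37  1.97 -0.    0.8   1.11]
180
-6 [ 0.625 -0.016  0.11 ] [-0.03  0.51  1.74 -0.    0.89  2.43]
20 [0.595 0.    0.11 ] [-0.    0.47  1.81 -0.    0.87  2.  ]
46 [0.561 0.001 0.11 ] [-0.    0.43  1.88 -0.    0.83  1.55]
72 [ 0.531 -0.012  0.11 ] [-0.03  0.39  1.95 -0.    0.81  1.07]
98 [ 0.509 -0.038  0.11 ] [-0.08  0.36  1.99 -0.    0.79  0.57]
124 [ 0.501 -0.071  0.11 ] [-0.14  0.36  2.   -0.    0.79  0.05]
150 [ 0.508 -0.103  0.11 ] [-0.2   0.37  1.97 -0.    0.8  -0.47]
270
-6 [ 0.625 -0.016  0.11 ] [-0.03  0.51  1.74 -0.    0.89  0.86]
20 [0.595 0.    0.11 ] [-0.    0.47  1.81 -0.    0.87  0.43]
46 [0.561 0.001 0.11 ] [-0.    0.43  1.88 -0.    0.83 -0.02]
72 [ 0.531 -0.012  0.11 ] [-0.03  0.39  1.95 -0.    0.81 -0.5 ]
98 [ 0.509 -0.038  0.11 ] [-0.08  0.36  1.99 -0.    0.79 -1.  ]
124 [ 0.501 -0.071  0.11 ] [-0.14  0.36  2.   -0.    0.79 -1.52]
150 [ 0.508 -0.103  0.11 ] [-0.2   0.37  1.97 -0.    0.8  -2.04]
[[384.0338052  304.63544338]] [[251.85635237 204.72918322]]
```

Run:
```python
from h import *
hand.move_gripper(0.0,20)
p,q=pose(-6,180,.24,gap=.014)
bot.reach(p,q)
o=get_obs(); print(o['time_s'],o['position'],o['joint_pos'].round(2),o['wrist_force'].round(2),o['gripper_width'],bot.tcp_to_tips)
shot('wrist','w1'); shot('top','t1')
```

```text
3.5917 [ 0.6333845  -0.02588259  0.24001851] [-0.04  0.37  1.62  0.    1.15  2.42] [-0.81 -0.12 -1.08] -1.3957620355749148e-05 0.017
```

View pics/w1.png

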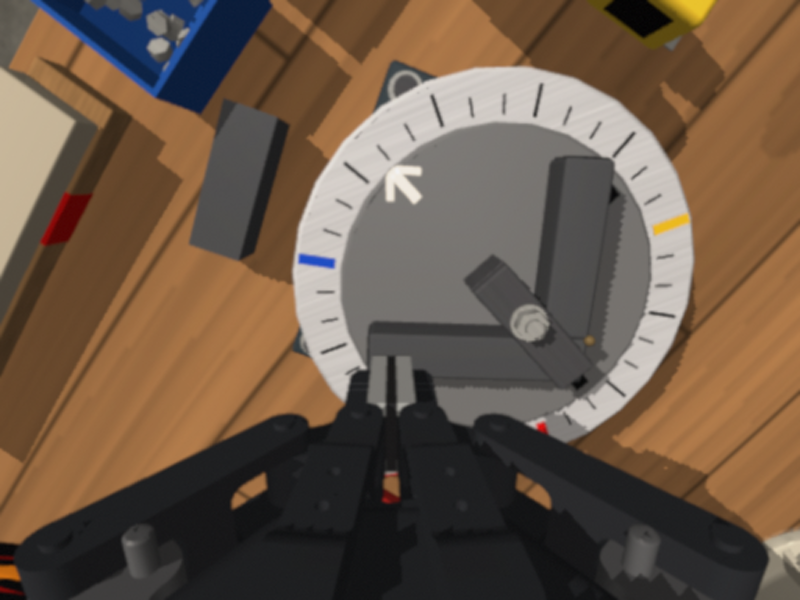

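View pics/t1.png

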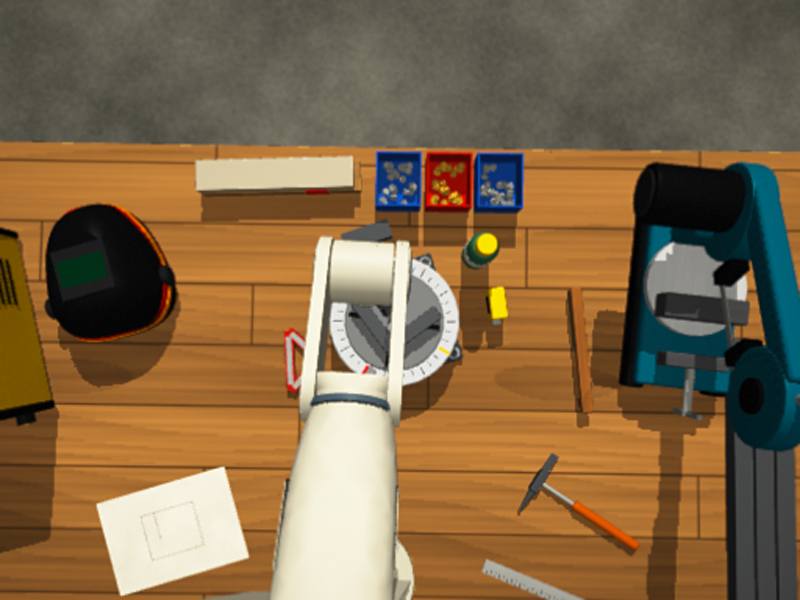

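The wrist view shows the plate clearly: index arrow with its tip near (388,168), blue at (317,261), yellow at (671,225), red at (542,430). I'll measure the axis and angles here.

```bash
cat >> h.py <<'E'
S=512/800
def ang(r,px,z,scale=S):
    d=ray(r,np.array(px)*scale,z)[:2]-C; return round(np.hypot(*d)*1000,1),round(np.degrees(np.arctan2(d[1],d[0])),2)
E
python3 - <<'E'
from h import *
r=load('w1')
# ring outer-edge pts by eye at 800 scale
pts=[(295,262),(310,190),(345,135),(400,95),(450,75),(512,66),(560,75),(610,100),(655,150),(685,210),(692,260),(685,320)]
P=np.array([ray(r,np.array(p)*S,.078)[:2] for p in pts]); s=np.linalg.lstsq(np.c_[2*P,np.ones(len(P))],(P**2).sum(1),rcond=None)[0]; c=s[:2]; print(c,np.sqrt(s[2]+c@c))
pts=[(341,262),(352,215),(420,145),(500,122),(560,132),(610,165),(643,220),(651,262),(648,300)]
P=np.array([ray(r,np.array(p)*S,.082)[:2] for p in pts]); s=np.linalg.lstsq(np.c_[2*P,np.ones(len(P))],(P**2).sum(1),rcond=None)[0]; c=s[:2]; print('plate',c,np.sqrt(s[2]+c@c))
for n,p,z in (('tip',(389,168),.082),('tail',(417,201),.082),('blue',(317,261),.078),('yel',(671,225),.078),('red',(542,430),.078)): print(n,ang(r,p,z))
g=(r['frame'][90:150,225:290]); cv2.imwrite('pics/w1c.png',cv2.resize(g[:,:,::-1],None,fx=9,fy=9,interpolation=cv2.INTER_CUBIC))
g=(r['frame'][230:290,320:385]); cv2.imwrite('pics/w1d.png',cv2.resize(g[:,:,::-1],None,fx=9,fy=9,interpolation=cv2.INTER_CUBIC))
E
```

```text
[ 0.57776515 -0.06866303] 0.13919332939536977
plate [ 0.57782188 -0.06934636] 0.10703383828291455
tip (np.float64(109.1), np.float64(-7.0))
tail (np.float64(82.0), np.float64(-6.17))
blue (np.float64(125.7), np.float64(30.55))
yel (np.float64(122.3), np.float64(-119.96))
red (np.float64(118.5), np.float64(149.22))
```

View pics/w1c.png

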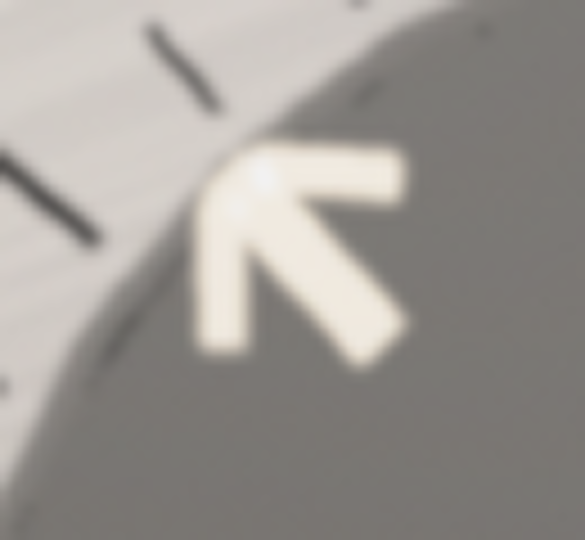

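```bash
sed -i 's/^C=.*/C=np.array([.5767,-.0705])/' h.py
python3 - <<'E'
from h import *
p,q=pose(-6.5,180,.24,gap=.014); z=.110
bot.servo_line(np.r_[p[:2],z],q,velocity=.1)
o=get_obs(); f0=o['wrist_force']; print(o['time_s'],o['position'],f0.round(2))
shot('side','s2')
def push(th,gap=0.0):
    p,q=pose(th,180,z,gap=gap); bot.servo_line(p,q,velocity=.025)
    o=get_obs(); f=o['wrist_force']-f0; print(th,round(o['time_s'],2),f.round(1)); return np.linalg.norm(f)
push(-6.5,.006); push(-6.5,.001)
for th in np.arange(0,28,7):
    if push(th)>20: print('STOP'); break
shot('wrist','w2')
E
```

```text
5.1417 [ 0.63541517 -0.02557831  0.11071217] [ 0.83 -0.8  -0.16]
-6.5 5.66 [-0.5  0.4  0.5]
-6.5 6.01 [-0.6 -1.9  0.7]
0 6.53 [-1.1 -4.   1.3]
7 7.05 [-0.4 -2.5  1.3]
14 7.57 [ 0.  -3.2  0.2]
21 8.08 [ 1.1 -2.4  0.9]
```

View pics/w2.png

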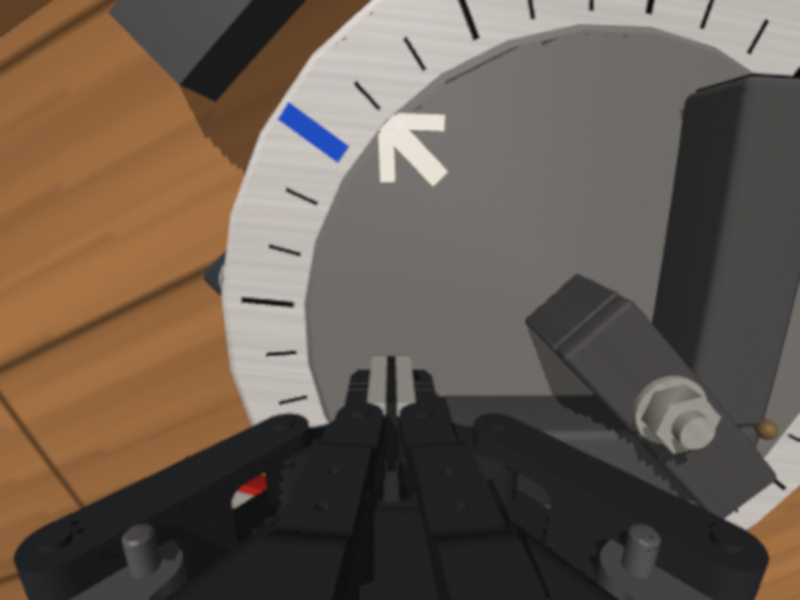

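View pics/s2.png

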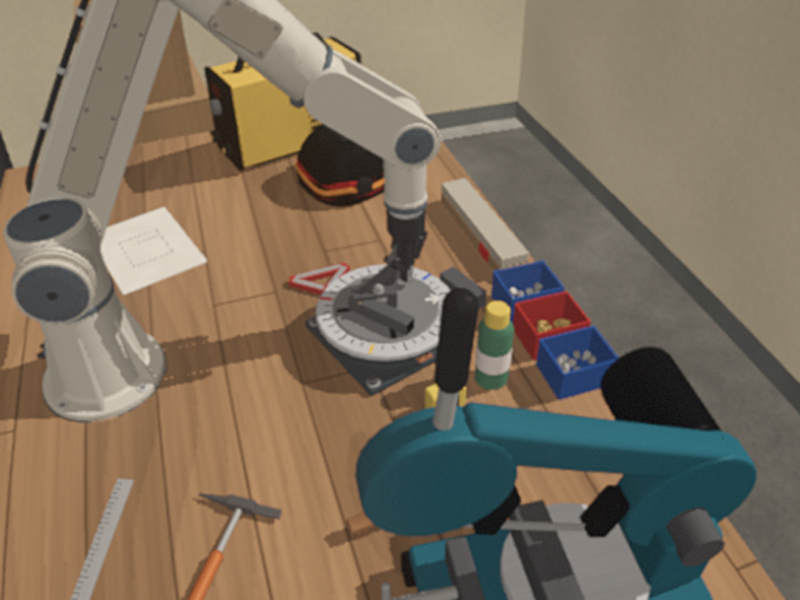

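The wrist view shows the finger on the leg's inner face and the plate turning. The mark (390,118) is now near the 20° tick, one short of blue. Forces are about 3 N. I'll carry on with the arc and stop short of red.

```bash
cat > push.py <<'E'
from h import *
import sys
z=.110
a,b,st=map(float,sys.argv[1:4])
f0=np.array([.8,-.8,-.2]); mx=0
n=int(np.ceil((b-a)/st))
for th in np.linspace(a,b,n+1)[1:]:
    p,q=pose(th,180,z); bot.servo_line(p,q,velocity=.025)
    o=get_obs(); f=np.linalg.norm(o['wrist_force']-f0); mx=max(mx,f)
    if f>20: print('STOP',th); break
print(th,o['time_s'],o['position'],o['joint_pos'].round(2),mx,o['wrist_force'])
shot('wrist',sys.argv[4]); shot('top',sys.argv[4]+'t')
E
python3 push.py 21 144 7 w3
```

```text
144.0 17.2833 [ 0.50605964 -0.09482404  0.10997752] [-0.19  0.37  1.98 -0.    0.79 -0.34] 3.2361912114221996 [-1.38979201  1.55608954  0.1557901 ]
```

View pics/w3.png

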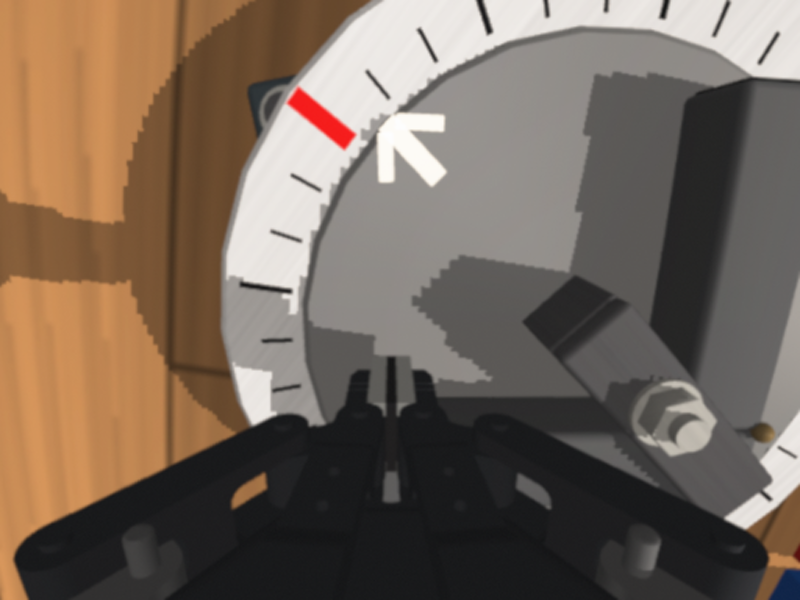

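View pics/w3t.png

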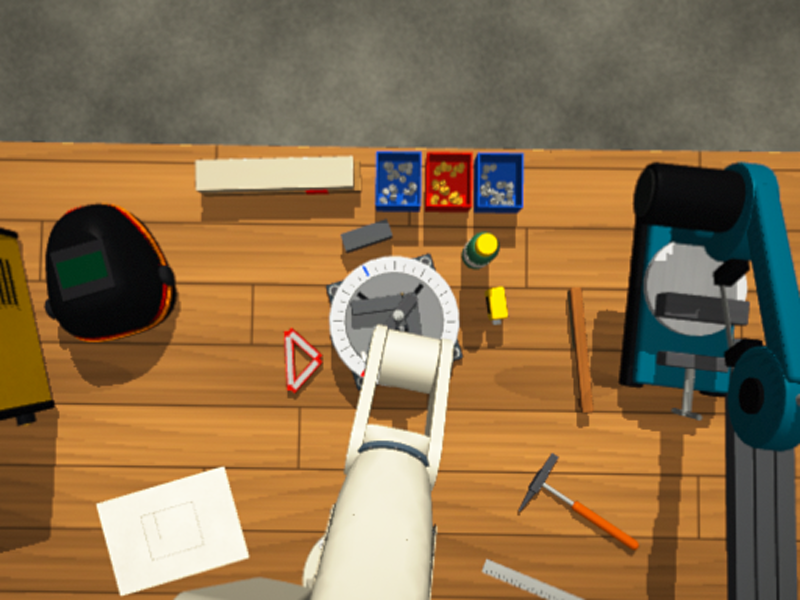

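The red line's inner end is at (350,142). The arrow is at (393,117), still short of it by roughly 8–9°. I'll measure on a crop.

```bash
cat >> h.py <<'E'
def measure(fn):
    """whole-mark blobs: red on ring z=.078; white arrow on plate z=.082 -> angles about C"""
    r=load(fn); f=r['frame'].astype(int); R,G,B=f[...,0],f[...,1],f[...,2]; out={}
    sc=np.mgrid[0:384,0:512]; hsv=cv2.cvtColor(r['frame'],cv2.COLOR_RGB2HSV)
    for nm,m,z,lo,hi in (('red',(R-G>80)&(R-B>80)&(G<80),.078,.108,.142),('idx',f.min(2)>200,.082,.079,.1055)):
        ys,xs=np.nonzero(m); k=(ys<240); P=np.array([ray(r,(x,y),z)[:2] for x,y in zip(xs[k],ys[k])]) - C
        d=np.hypot(*P.T); P=P[(d>lo)&(d<hi)]; q=P.mean(0)
        # keep cluster
        a=np.degrees(np.arctan2(P[:,1],P[:,0])); 
        out[nm]=(len(P),round(np.hypot(*q)*1e3,1),round(np.degrees(np.arctan2(q[1],q[0])),2),round(a.min(),1),round(a.max(),1))
    return out
E
python3 - <<'E'
from h import *
r=load('w3')
for n,p,z in (('tip',(393,117),.082),('tail',(438,178),.082),('redin',(350,142),.078),('redout',(293,95),.078)): print(n,ang(r,p,z))
print(measure('w3'))
g=(r['frame'][40:130,170:300]); cv2.imwrite('pics/w3c.png',cv2.resize(g[:,:,::-1],None,fx=6,fy=6,interpolation=cv2.INTER_CUBIC))
E
```

```text
tip (np.float64(106.0), np.float64(141.96))
tail (np.float64(81.2), np.float64(143.44))
redin (np.float64(111.7), np.float64(150.16))
redout (np.float64(136.0), np.float64(150.14))
{'red': (527, np.float64(124.3), np.float64(150.16), np.float64(148.7), np.float64(151.6)), 'idx': (1236, np.float64(95.3), np.float64(143.2), np.float64(71.6), np.float64(152.3))}
```

View pics/w3c.png

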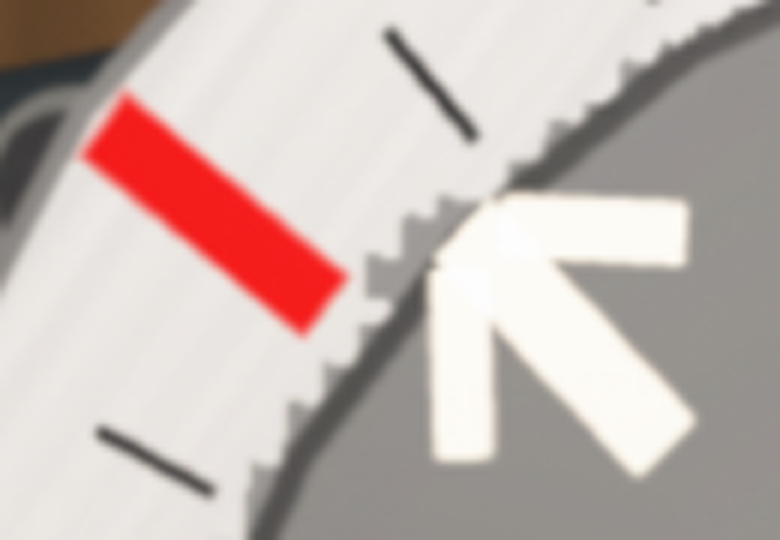

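Run:
```python
from h import *
r=load('w3')
def cr(p): return np.array(p)/6+[170,40]-.42
for n,p,z in (('tip',(466,224),.082),('mid',(530,288),.082),('tail',(667,448),.082),('barb1',(686,233),.082),('barb2',(463,460),.082),('redin',(326,307),.078),('redout',(103,123),.078),('tickA',(476,138),.078),('tickB',(212,492),.078)): print(n,ang(r,cr(p),z,1))
# plate edge centre check in this view
```

```text
tip (np.float64(106.8), np.float64(143.2))
mid (np.float64(99.1), np.float64(143.02))
tail (np.float64(80.9), np.float64(143.41))
barb1 (np.float64(93.9), np.float64(135.15))
barb2 (np.float64(93.9), np.float64(151.8))
redin (np.float64(111.8), np.float64(150.15))
redout (np.float64(136.5), np.float64(150.13))
tickA (np.float64(111.8), np.float64(140.14))
tickB (np.float64(111.8), np.float64(160.13))
```

The radii come out right: 106.8 for the mark, 111.8 and 136.5 for red, and ticks at ±10°. The index is at 143.3° and red at 150.14°, so it needs 6.85° more. I'll nudge most of the way and re-measure.

```bash
python3 push.py 144 150.3 3.2 w4
python3 - <<'E'
from h import *
r=load('w4')
g=(r['frame'][40:130,170:300]); cv2.imwrite('pics/w4c.png',cv2.resize(g[:,:,::-1],None,fx=6,fy=6,interpolation=cv2.INTER_CUBIC))
E
```

```text
150.3 18.0167 [ 0.50926535 -0.10237197  0.11001898] [-0.2   0.37  1.97 -0.    0.8  -0.47] 3.3796277572118947 [-0.67667739  2.23995182 -0.19921608]
```

View pics/w4c.png

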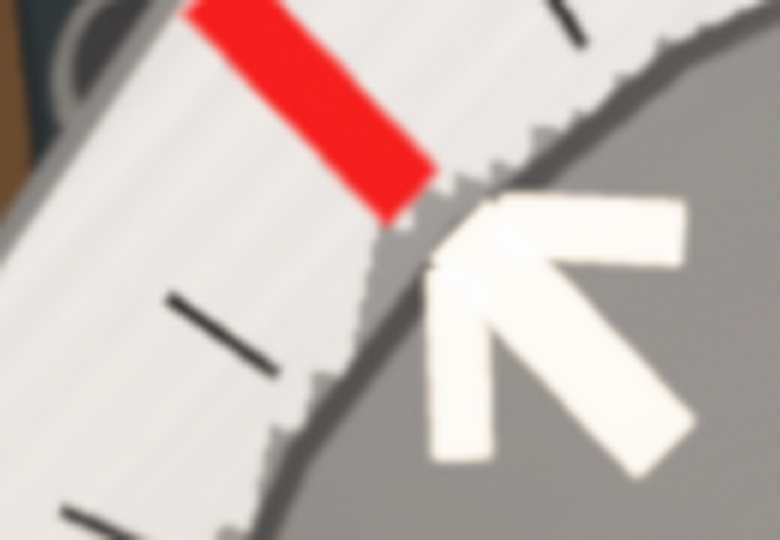

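Red's inner end is at crop (413,198), and the arrow is almost in line with it.

Run:
```python
from h import *
r=load('w4')
def cr(p): return np.array(p)/6+[170,40]-.42
for n,p,z in (('tip',(464,224),.082),('tail',(667,448),.082),('barb1',(686,233),.082),('barb2',(462,460),.082),('redin',(413,198),.078),('redout',(233,5),.078),('tick160',(276,374),.078)): print(n,ang(r,cr(p),z,1))
```

```text
tip (np.float64(106.7), np.float64(149.49))
tail (np.float64(80.7), np.float64(149.62))
barb1 (np.float64(93.8), np.float64(141.35))
barb2 (np.float64(93.8), np.float64(158.08))
redin (np.float64(111.8), np.float64(150.18))
redout (np.float64(133.9), np.float64(150.06))
tick160 (np.float64(111.9), np.float64(160.18))
```

It's 0.5° short. I'll nudge to 150.8, back off the face, lift clear and look again.

```bash
python3 push.py 150.3 150.8 1 w5
python3 - <<'E'
from h import *
bot.dwell(.2)
p,q=pose(150.8,180,.110,gap=.012); bot.servo_line(p,q,velocity=.025)
p[2]=.25; bot.servo_line(p,q,velocity=.1)
o=get_obs(); print(o['time_s'],o['wrist_force'])
r=shot('wrist','w6'); shot('top','w6t')
g=(r['frame'][60:160,200:330]); cv2.imwrite('pics/w6c.png',cv2.resize(g[:,:,::-1],None,fx=6,fy=6,interpolation=cv2.INTER_CUBIC))
E
```

```text
150.8 18.3667 [ 0.50928595 -0.10266367  0.11000458] [-0.2   0.37  1.97  0.    0.8  -0.48] 5.819029715760541 [-1.84699883  3.87554381  2.03467987]
20.85 [ 0.05669599 -0.43378011 -0.13207147]
```

View pics/w6.png

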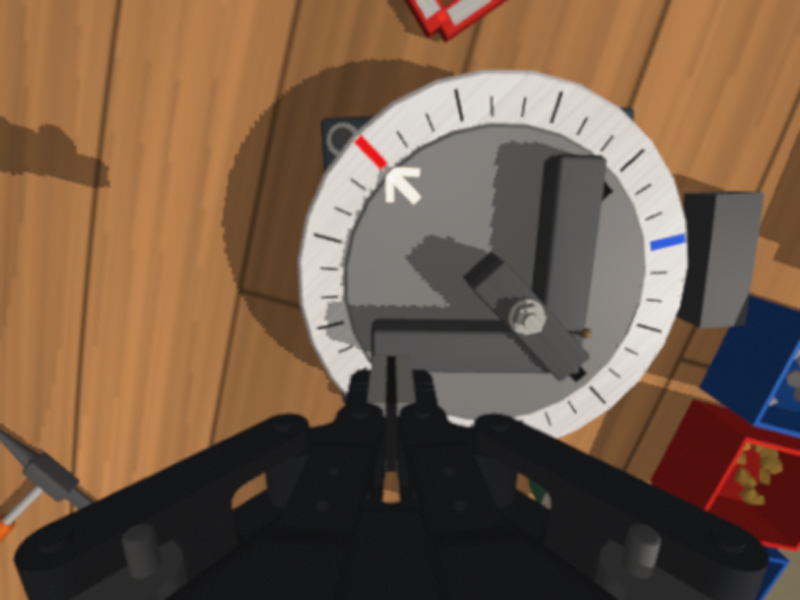

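View pics/w6c.png

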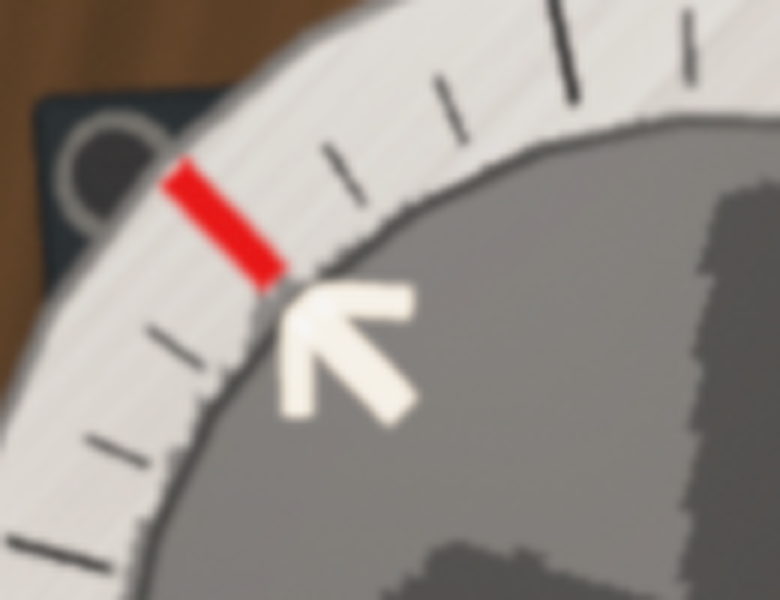

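The hand is clear of the plate, and the arrow (tail (402,410), tip ~(300,302) in the crop) points straight at the red line (inner end (275,277)). I'll check the numbers from this view and the images just before.

Run:
```python
from h import *
import h
r=load('w6')
def cr(p): return np.array(p)/6+[200,60]-.42
for n,p,z in (('tip',(300,303),.082),('tail',(402,410),.082),('barb1',(413,302),.082),('barb2',(298,416),.082),('redin',(274,278),.078),('redout',(175,173),.078),('tick140',(362,204),.078),('tick160',(202,366),.078)): print(n,ang(r,cr(p),z,1))
r=load('w5')
g=(r['frame'][40:130,170:300]); cv2.imwrite('pics/w5c.png',cv2.resize(g[:,:,::-1],None,fx=6,fy=6,interpolation=cv2.INTER_CUBIC))
t=load('w6t')['frame'][150:265,195:310]; cv2.imwrite('pics/w6tc.png',cv2.resize(t[:,:,::-1],None,fx=5,fy=5,interpolation=cv2.INTER_CUBIC))
```

```text
tip (np.float64(106.0), np.float64(150.07))
tail (np.float64(81.0), np.float64(149.94))
barb1 (np.float64(93.8), np.float64(141.57))
barb2 (np.float64(93.7), np.float64(158.27))
redin (np.float64(112.2), np.float64(150.19))
redout (np.float64(136.1), np.float64(150.16))
tick140 (np.float64(112.0), np.float64(140.33))
tick160 (np.float64(112.1), np.float64(160.08))
```

View pics/w5c.png

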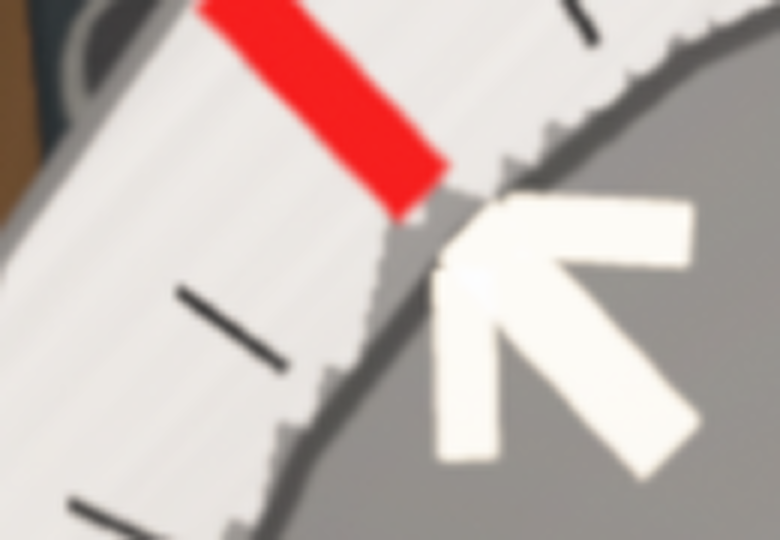

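View pics/w6t.png

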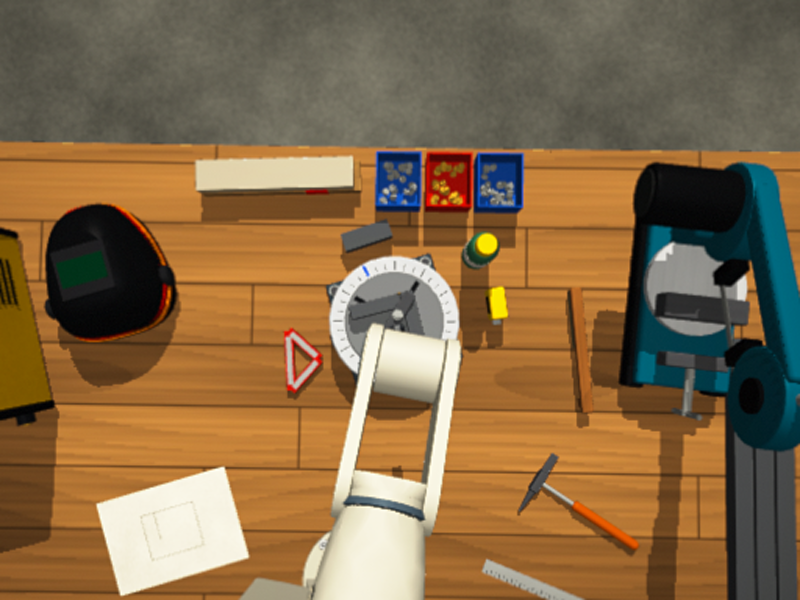

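After letting go, the mark reads about 150.0° and the red line 150.2°, so they line up to within about 0.2°. The bystanders sit at the same pixels as in the first top view. I'll hand it in.

```bash
python3 -c "
from h import *
print(get_obs()['time_s']); print(hand_in())"
```

```text
20.95
the job is handed in; nothing more can be done
None
```

The white index mark now lines up with the red line to about 0.1–0.2°. I handed the job in at 21 s of the 54 s allowed.

- **Push:** With the fingers shut, I pushed the inner face of the left leg round an arc about the turning axis, turning the plate about 157° anticlockwise. The mean speed was 25 mm/s, and the wrist force I read at the end of each step never passed 6 N. I stopped short twice to measure before the final nudge.
- **Letting go:** I backed off 12 mm, then lifted clear. The wrist force was about zero.
- **Last check:** The wrist camera, taken after lifting off, put the mark at 149.9–150.1° and the red line at 150.2°. The arm hid both marks from the top camera, so I have no second view of the final alignment.
- **Bystanders:** In the top view, the spray can, tube offcut, magnet square, tape measure and wire brush look unmoved.
- **Disagreement:** The top and wrist cameras disagreed by about 3 mm on where the axis is, so I used the average. This hardly affects the alignment, because the two marks sit next to each other.

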